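# Wipe the ore chips off the preparation plate and start the digester

### The job

Take the red-handled scraper from its grey holder and, still holding it, wipe all five ore chips off the black plate into the yellow tray; the gripper itself must not touch the chips. Then stand the scraper upright back in its holder and let go of it, and only after that press the green button fully down and release it. Leave the caps in the blue tray, the beaker and the white vessel where they are.

Things in the scene. Friction and masses are not known exactly. Their poses are not given: they have to be found in the camera images.
- plate: The fixed black work plate, 166 x 200 mm (its x by y), flat black top 32 mm above the bench (origin: centre of its underside, on the bench). Two aluminium rails, 8 mm thick and standing 8 mm above the black top, run along its y axis at its two x edges (inner faces at x = +-75 mm). The two ends, at y = +-100 mm, are open and flush.
- waste_tray: The fixed yellow open tray, 166 x 90 x 24 mm high (its x by y), wall and floor 4 mm, origin at the centre of its underside on the bench. It stands 1 mm from one open end of the plate, at plate y = +146 mm or -146 mm (which one changes), axes parallel to the plate's, its rim 8 mm below the black top, so what is pushed off that end falls in.
- clean_tray: The fixed blue open tray, same size and origin as the yellow one, at the other open end of the plate. It holds two clean white caps.
- scraper: The loose scraper block, 110 to 180 g: a white foot 90 x 22 x 28 mm high (x, y, z) with a black strip round its bottom, and above its middle a red handle 40 x 22 mm reaching from z = 28 to 85 mm. Origin: centre of its underside, z up. It starts upright in the holder, long side nearly along the holder's x.
- holder: The fixed grey open holder for the scraper, 120 x 60 x 18 mm high (its x by y), wall and floor 4 mm thick, origin at the centre of its underside on the bench. It is on the left or the right of the plate, the control box on the other side.
- start (a joint): The travel of the green push button: 0 m released, 0.006 m fully down; its spring takes about 5 N at the bottom and brings it back.
- start_top (a point): Centre of the top face of the green button (30 mm across), which stands in a black housing on the top of a white control box 90 x 90 x 40 mm high. It is pressed straight down.
- cap0: A loose white plastic vessel cap, 28 mm across, 22 mm high, standing in the blue tray; origin at the centre of its underside. Leave it alone.
- cap1: A second cap like cap0, also in the blue tray. Leave it alone.
- beaker: A loose glass beaker, 60 mm across, 75 mm high, standing on the bench beyond the plate; origin at the centre of its underside. Leave it alone.
- vessel: A loose white digestion vessel, 56 mm across, 95 mm high, standing on the bench beyond the plate; origin at the centre of its underside. Leave it alone.
- chip0: A loose reddish-brown ore chip, about 20 x 17 x 10 mm thick, 10 to 18 g, lying flat on the black plate at the start; origin at its centre.
- chip1: A loose reddish-brown ore chip, about 20 x 17 x 10 mm thick, 10 to 18 g, lying flat on the black plate at the start; origin at its centre.
- chip2: A loose reddish-brown ore chip, about 20 x 17 x 10 mm thick, 10 to 18 g, lying flat on the black plate at the start; origin at its centre.
- chip3: A loose reddish-brown ore chip, about 20 x 17 x 10 mm thick, 10 to 18 g, lying flat on the black plate at the start; origin at its centre.
- chip4: A loose reddish-brown ore chip, about 20 x 17 x 10 mm thick, 10 to 18 g, lying flat on the black plate at the start; origin at its centre.
Things that resemble listed ones, but are neither listed nor needed, are in the scene too. What is shaped like the scraper but orange or turquoise is not meant.

How it is judged:
On the way, in this order (a step that is already met when the one before it is completed fails the run):
1. the scraper is held and lifted out of its holder (contact force between the fingers and scraper above 1 N and z of scraper in the frame of holder above 0.022 m), for 0.1 s.
2. all five chips are in the yellow tray, the scraper still being held (x of chip0 in the frame of waste_tray between -0.08 and 0.08 m and y of chip0 in the frame of waste_tray between -0.042 and 0.042 m and z of each of chip0, chip1, chip2, chip3, chip4 in the frame of waste_tray below 0.036 m and x of chip1 in the frame of waste_tray between -0.08 and 0.08 m and y of chip1 in the frame of waste_tray between -0.042 and 0.042 m and x of chip2 in the frame of waste_tray between -0.08 and 0.08 m and y of chip2 in the frame of waste_tray between -0.042 and 0.042 m and x of chip3 in the frame of waste_tray between -0.08 and 0.08 m and y of chip3 in the frame of waste_tray between -0.042 and 0.042 m and x of chip4 in the frame of waste_tray between -0.08 and 0.08 m and y of chip4 in the frame of waste_tray between -0.042 and 0.042 m and contact force between the fingers and scraper above 0.5 N), for 0.2 s.
3. the scraper stands upright in its holder, let go (x of scraper in the frame of holder between -0.02 and 0.02 m and y of scraper in the frame of holder between -0.02 and 0.02 m and z of scraper in the frame of holder below 0.008 m and angle between scraper's own z axis and vertical below 0.1 rad and contact force between the fingers and scraper below 0.1 N), for 0.2 s.
4. the green button is fully down (value of joint start above 0.0048 m), for 0.05 s.
At the end, for the whole second after the job is handed in: All five chips at rest in the yellow tray (centres within 80 x 42 mm of its centre, under 36 mm above its underside); scraper released, at rest in its holder (within 20 mm of its centre in x and y, underside below 8 mm, within 0.1 rad of upright); button back up (under 1.5 mm) (all of step 3 and x of chip0 in the frame of waste_tray between -0.08 and 0.08 m and y of chip0 in the frame of waste_tray between -0.042 and 0.042 m and z of each of chip0, chip1, chip2, chip3, chip4 in the frame of waste_tray below 0.036 m and x of chip1 in the frame of waste_tray between -0.08 and 0.08 m and y of chip1 in the frame of waste_tray between -0.042 and 0.042 m and x of chip2 in the frame of waste_tray between -0.08 and 0.08 m and y of chip2 in the frame of waste_tray between -0.042 and 0.042 m and x of chip3 in the frame of waste_tray between -0.08 and 0.08 m and y of chip3 in the frame of waste_tray between -0.042 and 0.042 m and x of chip4 in the frame of waste_tray between -0.08 and 0.08 m and y of chip4 in the frame of waste_tray between -0.042 and 0.042 m and value of joint start below 0.0015 m and linear speed of each of chip0, chip1, chip2, chip3, chip4, scraper below 0.02 m/s); the robot touches nothing.
It fails at once if the gripper or arm touches a chip (contact force between any of the fingers, the arm and chip0 above 0.3 N or contact force between any of the fingers, the arm and chip1 above 0.3 N or contact force between any of the fingers, the arm and chip2 above 0.3 N or contact force between any of the fingers, the arm and chip3 above 0.3 N or contact force between any of the fingers, the arm and chip4 above 0.3 N).
It fails at once if the button is pressed (beyond 3 mm) before all chips are in the yellow tray and the scraper stands in its holder, let go (value of joint start above 0.003 m and not (((x of chip0 in the frame of waste_tray between -0.08 and 0.08 m and y of chip0 in the frame of waste_tray between -0.042 and 0.042 m and z of chip0 in the frame of waste_tray below 0.036 m) and (x of chip1 in the frame of waste_tray between -0.08 and 0.08 m and y of chip1 in the frame of waste_tray between -0.042 and 0.042 m and z of chip1 in the frame of waste_tray below 0.036 m) and (x of chip2 in the frame of waste_tray between -0.08 and 0.08 m and y of chip2 in the frame of waste_tray between -0.042 and 0.042 m and z of chip2 in the frame of waste_tray below 0.036 m) and (x of chip3 in the frame of waste_tray between -0.08 and 0.08 m and y of chip3 in the frame of waste_tray between -0.042 and 0.042 m and z of chip3 in the frame of waste_tray below 0.036 m) and (x of chip4 in the frame of waste_tray between -0.08 and 0.08 m and y of chip4 in the frame of waste_tray between -0.042 and 0.042 m and z of chip4 in the frame of waste_tray below 0.036 m)) and (x of scraper in the frame of holder between -0.02 and 0.02 m and y of scraper in the frame of holder between -0.02 and 0.02 m and z of scraper in the frame of holder below 0.008 m and angle between scraper's own z axis and vertical below 0.1 rad) and contact force between the fingers and scraper below 0.1 N)).
It fails at once if a cap, the beaker or the vessel is moved by more than 20 mm (distance of any of cap0, cap1, beaker, vessel from where it was at the start of the episode above 0.02 m).
It also fails if it takes over 72 s, if anything falls off the work surface, if the arm or the gripper's body presses on something with over 40 N, if the wrist force passes 120 N, or if a joint passes its speed limit or range.

### The arm

A 6-joint arm with a two-finger parallel gripper is mounted at the origin on the work surface. World frame = base frame: x ahead of the robot, y to its left, z up, the work surface at z = 0. Lengths are in m, angles in rad, forces in N, time in s.
With the tool pointing down it reaches from about 0.375 to 0.9 m from the base axis. Payload 3.1 kg.
Tool frame: the origin (TCP) lies midway between the tips of the shut fingers; the grasp point (between the pads) lies 19 mm behind it (env.grasp_offset is the distance from the TCP to the grasp point, in m); z points along the fingers, y is the line along which they close (so a half turn about z gives the same grasp; the last joint's range is limited). The gripper opens to 87 mm and grips with 3 to 60 N. Pads are 19 mm wide; open, the fingers measure 117 mm over their backs; the gripper's body (75 mm by 190 mm) begins 51 mm behind the grasp point.
Start: joints at [-1.371, 0.527, 1.433, -0, 1.181, -0.178], TCP at [0.231, -0.581, 0.223] pointing down, gripper open.
Joint ranges: [-3.08, 3.08], [-0.75, 2.2], [0.22, 2.44], [-1.43, 4.57], [0, 2.65], [-2.85, 2.85]. Speed limits (rad/s): [2.79, 2.79, 3.14, 3.14, 3.14, 3.14].

### API

Orientations are given as a rotation vector (axis times angle).
In Python, from cell import env gives the robot as it stands.
- The arm moves only by the shell command python3 -m pendant 'ROWS' [FORCE]. ROWS is JSON, a list of rows, each a list of 7 numbers: the turn, a rotation vector about the world's x, y, z in units of pi rad (1.0 is pi rad), then the shift along the world's x, y, z in units of 10 cm (1.0 is 10 cm), then the finger opening in mm, from 0 to 87. In form: [[ax, ay, az, x, y, z, jaw], ...]. A call has 1 to 10 rows; each row is the pose to reach, as a shift and turn from the pose commanded when the call began, turning the shorter way round; what a row does not reach only later rows make up. A row lasts 1/10 s, in which the tool goes at most 50 mm and 8.59 degrees, less where a joint would pass 70% of its speed; a pose out of reach is approached as far as the arm can. A call with a number of a shift or a turn outside -1 to 1 is refused whole. A call with a gripper value outside its range is refused whole. The fingers move at their own pace and stop on an object; FORCE is the grip in N (left out, the last holds). Time passes only in rows, so rows that repeat a pose let the fingers close. It gives the time, the measured TCP pose, the force, the opening and the grip force at its end, in the units of the state.
- env.observe(): the state, without advancing time (a new reading comes with each control period).
- env.read_camera(name): name is "scene" or "side" or "wrist"; returns a dict with "img" (480x640x3 uint8, red, green, blue), "range_z" (480x640 float32, m along the optical axis (not along the pixel's ray), 0 where there is no reading), "fx", "fy", "cx", "cy" (pixels), "D" ([k1, k2, p1, p2, k3] as OpenCV has them; the pictures are not rectified), "extrinsics" (4x4, takes a point from camera to world coordinates). Camera axes: x right, y down, z forward; pixel columns grow to the right and rows downward; lengths in m; the calibration is good to about 2 mm. A picture is of the moment at which its call begins.
- env.hand_in(): hands the job in; it is judged then, once.
The state is a dict: "time_s": time; "joint_pos": joint angles; "dq": joint speeds; "effort": joint torques, N m; "eef_pos": TCP position; "orientation": TCP orientation; "contact_force": force on the tool from outside, world axes, zero at the start; "torque": the same for the moment, N m; "width": finger opening in m; "grasp_force": force on a finger pad.
Only numpy, scipy, OpenCV 4.12 (cv2) and the standard library are available. Lean on these libraries where they do the work, as an engineer would, in place of code of your own. Each camera call takes 0.05 s, during which the arm holds its last target. There are 200 camera calls.

## Working session

There is one attempt and no reset: what is moved stays moved. The work goes in short steps, Python scripts to look and compute and a shell command to move; the robot and the scene stay as the last step left them, time stands still between calls to the robot, and variables do not carry over. Pictures are saved under pics/ and viewed, at most 12 in all, crops included, and the job is handed in when it is done.

```bash
mkdir -p pics; ls; cat > h.py <<'E'
import numpy as np,cv2
from cell import env
def cam(n):
    c=env.read_camera(n); c['K']=np.array([[c['fx'],0,c['cx']],[0,c['fy'],c['cy']],[0,0,1.]]); return c
def ray(c,uv,z):
    p=cv2.undistortPoints(np.array(uv,float).reshape(-1,1,2),c['K'],np.array(c['D']))[:,0]
    E=np.array(c['extrinsics']); d=np.c_[p,np.ones(len(p))]@E[:3,:3].T; o=E[:3,3]
    return o+d*((z-o[2])/d[:,2])[:,None]
def cloud(c):
    v,u=np.mgrid[:480,:640]; p=cv2.undistortPoints(np.stack([u,v],-1).reshape(-1,1,2).astype(float),c['K'],np.array(c['D']))[:,0]
    z=c['range_z'].reshape(-1,1); E=np.array(c['extrinsics'])
    return ((np.c_[p,np.ones(len(p))]*z)@E[:3,:3].T+E[:3,3]).reshape(480,640,3)
def save(n,img): cv2.imwrite('pics/'+n,cv2.cvtColor(img,cv2.COLOR_RGB2BGR))
E
python3 - <<'E'
from h import *
import pickle
for n in ['scene','side']:
    c=cam(n); save(n+'0.png',c['img']); pickle.dump(c,open(n+'.pkl','wb')); print(n,np.round(c['extrinsics'],3).tolist())
o=env.observe(); print(o['time_s'],o['eef_pos'],o['orientation'])
E
```

```text
pics
scene [[-0.294, 0.517, -0.804, 1.765], [0.956, 0.173, -0.238, 0.38], [0.016, -0.838, -0.545, 0.865], [0.0, 0.0, 0.0, 1.0]]
side [[-0.967, -0.138, 0.215, 0.369], [-0.255, 0.554, -0.793, 0.914], [-0.01, -0.821, -0.57, 0.672], [0.0, 0.0, 0.0, 1.0]]
0.1 [ 0.23044535 -0.58024456  0.22163462] [-3.08371768e+00 -5.89485774e-01 -4.02535848e-06]
```

View pics/scene0.png

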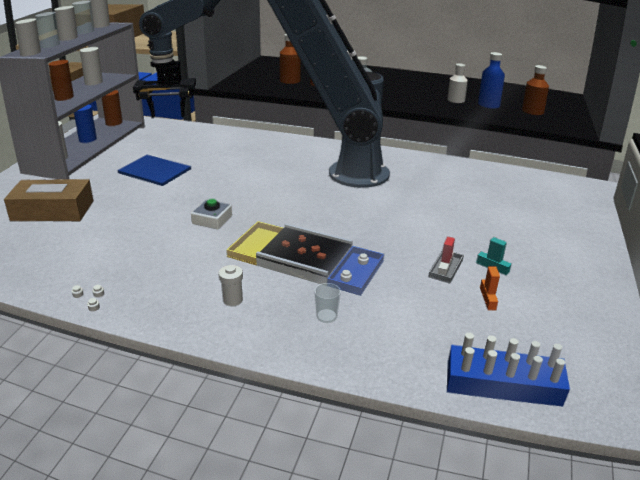

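View pics/side0.png

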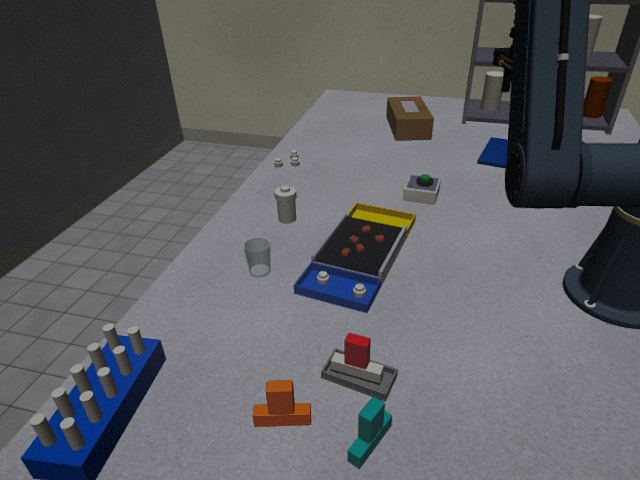

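Scene view: the red scraper in its grey holder is at (448,250). Look-alikes are the orange one at (490,288) and the turquoise one at (494,255), and neither is in a holder. I choose the red one, seen at (357,350) in the side view. The plate is at (305,250), the yellow tray at (255,243), the blue tray at (357,268), and the green button at (211,204) with (425,180) in the side view.

```bash
python3 - <<'E'
from h import *
import pickle
S={n:pickle.load(open(n+'.pkl','rb')) for n in ['scene','side']}
def rect(P): 
    (c,s,a)=cv2.minAreaRect((P[:,:2]*1000).astype(np.float32)); return np.round(c,1),np.round(s,1),round(a,1)
for n,c in S.items():
    X=cloud(c); hsv=cv2.cvtColor(c['img'],cv2.COLOR_RGB2HSV); H,s,V=[hsv[...,i].astype(int) for i in range(3)]
    v,u=np.mgrid[:480,:640]
    reg=(X[...,0]>.3)&(X[...,0]<.9)&(X[...,1]>-.45)&(X[...,1]<.7)&(X[...,2]<.15)&(c['range_z']>0)
    def rep(name,m,minp=12):
        m=(m&reg).astype(np.uint8)
        k,L,st,ce=cv2.connectedComponentsWithStats(m,connectivity=8)
        for i in range(1,k):
            if st[i,4]<minp: continue
            P=X[L==i]; print(n,name,ce[i].round(0),st[i,4],rect(P),'z',np.percentile(P[:,2],[2,50,98]).round(3))
    rep('yellow',(H>20)&(H<35)&(s>120)&(V>60),60)
    rep('blue',(H>105)&(H<130)&(s>120)&(V>50),60)
    rep('redhandle',((H<4)|(H>174))&(s>150)&(V>80),60)
    rep('chip',((H<12)|(H>174))&(s>80)&(V>60),10)
    rep('green',(H>50)&(H<75)&(s>100),10)
    rep('black',(V<45),100)
    # height classes near holder
    hx=(X[...,1]>.15)
    rep('holdreg',hx&(X[...,2]>.008)&(X[...,2]<.1),60)
c=S['side']; save('crop.png',cv2.resize(c['img'][310:480,230:430],(800,680),interpolation=cv2.INTER_CUBIC)[:600])
E
```

```text
scene yellow [254. 245.] 623 (array([ 538.5, -164.8]), array([172.7,  80.7]), 0.1) z [-0.     0.004  0.023]
scene blue [357. 270.] 760 (array([573.4, 132.5]), array([ 89.4, 168.1]), 81.7) z [0.    0.004 0.025]
scene blue [456. 357.] 299 (array([863.8, 412.8]), array([72.9, 27. ]), 6.7) z [0.046 0.05  0.053]
scene blue [478. 362.] 322 (array([860.4, 458.8]), array([78. , 34.7]), 0.6) z [0.047 0.05  0.058]
scene blue [535. 378.] 1661 (array([854.7, 561.9]), array([163.6,  90.6]), 89.9) z [0.004 0.049 0.053]
scene chip [302. 238.] 44 (array([515.8, -34.9]), array([23.6, 17.5]), 71.1) z [0.032 0.039 0.044]
scene chip [448. 249.] 216 (array([487.9, 349.4]), array([19.8, 42.9]), 82.5) z [0.036 0.072 0.091]
scene chip [285. 243.] 43 (array([555.7, -65.7]), array([20.5, 17.2]), 68.6) z [0.031 0.04  0.046]
scene chip [315. 248.] 49 (array([542.6,  12.2]), array([37.3, 21. ]), 17.6) z [0.03  0.04  0.046]
scene chip [301. 250.] 47 (array([566.5, -18.4]), array([33.3, 20.8]), 18.8) z [0.03  0.039 0.044]
scene chip [321. 255.] 49 (array([573. ,  37.7]), array([30.1, 20.6]), 16.7) z [0.031 0.039 0
[... 2060 characters left out ...]
733 (array([554.2, -10.7]), array([202. , 149.2]), 82.8) z [0.03  0.033 0.036]
side black [118. 424.] 2004 (array([814.3, 524.6]), array([  5.6, 224.4]), 5.8) z [0.002 0.026 0.048]
side holdreg [333. 297.] 609 (array([574.4, 170. ]), array([ 39.3, 169.4]), 90.0) z [0.008 0.019 0.027]
side holdreg [ 93. 409.] 10743 (array([858.7, 521.7]), array([ 93.8, 243.3]), 5.3) z [0.012 0.05  0.099]
side holdreg [358. 365.] 2186 (array([476.5, 352.2]), array([ 64.3, 120.9]), 79.5) z [0.009 0.03  0.09 ]
side holdreg [281. 405.] 1752 (array([575.9, 468.4]), array([89.8, 25.7]), 16.4) z [0.01  0.033 0.086]
side holdreg [369. 430.] 1568 (array([433.3, 473.6]), array([91.4, 22.9]), 68.0) z [0.01  0.042 0.087]
```

View pics/crop.png

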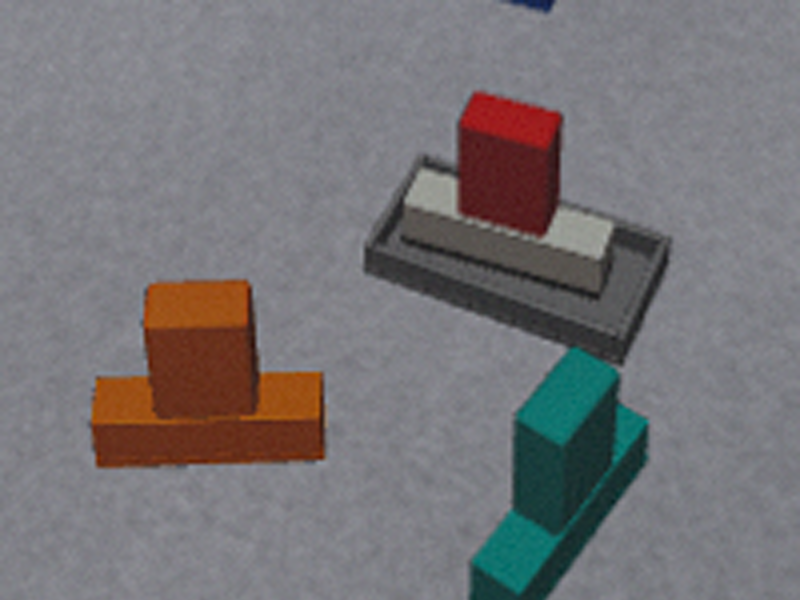

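The crop confirms the red handle on the white foot, standing in the grey holder, with handle top around (515,118) of the crop. I'll refine the poses now.

```bash
python3 - <<'E'
from h import *
import pickle
S={n:pickle.load(open(n+'.pkl','rb')) for n in ['scene','side']}
for n,c in S.items():
    X=cloud(c); hsv=cv2.cvtColor(c['img'],cv2.COLOR_RGB2HSV); H,s,V=[hsv[...,i].astype(int) for i in range(3)]
    near=(abs(X[...,0]-.48)<.08)&(abs(X[...,1]-.352)<.08)
    def fit(name,m,z):
        v,u=np.nonzero(m); P=ray(c,np.c_[u,v],z)[:,:2]*1000
        (ce,sz,a)=cv2.minAreaRect(P.astype(np.float32)); print(n,name,len(P),np.round(ce,1),np.round(sz,1),round(a,1),'med',np.median(P,0).round(1))
    red=((H<8)|(H>174))&(s>120)
    fit('handletop',near&red&(X[...,2]>.083),.089)
    fit('foottop',near&(s<60)&(X[...,2]>.026)&(X[...,2]<.036)&(V>110),.032)
    fit('holder',near&(X[...,2]>.012)&(s<70)&(X[...,2]<.022)&(V<120),.018)
    g=(H>50)&(H<75)&(s>100)&(abs(X[...,0]-.44)<.05)&(abs(X[...,1]+.335)<.05)
    print('gz',np.percentile(X[g][:,2],[50,80,95,99])); fit('green',g&(X[...,2]>.058),.062)
    pl=(abs(X[...,0]-.55)<.12)&(abs(X[...,1]+.011)<.14)
    fit('rail',pl&(X[...,2]>.037)&(s<60)&(V>60),.04)
E
```

```text
scene handletop 61 [489.5 349.5] [18.5 40.9] 87.0 med [489.1 350.2]
scene foottop 70 [489.1 348.9] [20.6 90.7] 83.5 med [514.9 346.7]
scene holder 138 [487.7 370.1] [ 93.9 131.7] 79.4 med [524.4 351.1]
gz [0.05884609 0.06218743 0.06375613 0.06509283]
scene green 34 [ 444.4 -332.5] [28.6 23.2] 39.2 med [ 445.7 -333.8]
scene rail 350 [555.9 -11.4] [199.6 171.6] 82.1 med [621.6  -9.3]
side handletop 270 [480.5 354. ] [27.  40.4] 83.7 med [480.4 353.4]
side foottop 290 [481.2 349.9] [21.5 89. ] 84.3 med [462.2 351.7]
side holder 703 [476.2 355.1] [ 64.2 121. ] 80.1 med [472.6 364.1]
gz [0.06145349 0.06324064 0.06514522 0.06580063]
side green 43 [ 438.5 -329.8] [25.7 24.6] 13.5 med [ 438.2 -330.6]
side rail 417 [552.1 -10.9] [207.2 168.2] 82.3 med [613.4  -1.7]
```

```bash
R='"; '; p="python3 -m pendant"
python3 -m pendant '[[0,0,-0.04,0.27,1,0.2,87],[0,0,-0.04,0.27,1,0.2,87],[0,0,-0.04,0.27,1,0.2,87]]' 
python3 -m pendant '[[0,0,-0.04,0.27,1,0,87],[0,0,-0.04,0.27,1,0,87],[0,0,-0.04,0.27,1,0,87]]' | tail -1
python3 -m pendant '[[0,0,-0.04,0.27,1,0,87],[0,0,-0.04,0.27,1,0,87],[0,0,-0.04,0.27,1,0,87]]' | tail -1
python3 -m pendant '[[0,0,-0.05,0.27,1,0,87],[0,0,-0.05,0.27,1,0,87],[0,0,-0.05,0.27,1,0,87]]'
```

```text
time_s: 0.4
eef_pos: [0.2583, -0.4746, 0.2424]
orientation: [-3.11, -0.399, -0.0]
contact_force: [-0.3, -0.5, -0.1]
width: 0.0867
grasp_force: 0.0
grasp_force: 0.0
grasp_force: 0.0
time_s: 1.3
eef_pos: [0.3383, -0.1776, 0.2423]
orientation: [-3.13, 0.239, 0.002]
contact_force: [-0.1, -0.9, -0.2]
width: 0.087
grasp_force: 0.0
```

```bash
python3 -m pendant '[[0,0,0,0.28,1,0,87],[0,0,0,0.28,1,0,87],[0,0,0,0.28,1,0,87]]' | tail -1
python3 -m pendant '[[0,0,0,0.28,1,0,87],[0,0,0,0.28,1,0,87],[0,0,0,0.28,1,0,87]]' | tail -1
python3 -m pendant '[[0,0,0,0.28,1,0,87],[0,0,0,0.28,1,0,87],[0,0,0,0.28,1,0,87]]' | tail -1
python3 -m pendant '[[0,0,0,0.28,1,0,87],[0,0,0,0.28,1,0,87],[0,0,0,0.28,1,0,87]]' | tail -1
python3 -m pendant '[[0,0,0.015,0.28,1,0,87],[0,0,0.015,0.28,1,0,87],[0,0,0.015,0.28,1,0,87]]' | tail -1
python3 -m pendant '[[0,0,0,0.05,0.26,0,87],[0,0,0,0.05,0.26,0,87],[0,0,0,0.05,0.26,0,87]]'
cat > w.py <<'E'
from h import *
import sys
c=cam('wrist'); save(sys.argv[1],c['img']); X=cloud(c); hsv=cv2.cvtColor(c['img'],cv2.COLOR_RGB2HSV); H,s,V=[hsv[...,i].astype(int) for i in range(3)]
print('cam',np.round(c['extrinsics'],3)[:3].tolist())
def fit(name,m,z):
    m=cv2.morphologyEx(m.astype(np.uint8),cv2.MORPH_OPEN,np.ones((3,3)))
    k,L,st,ce=cv2.connectedComponentsWithStats(m)
    for i in range(1,k):
        if st[i,4]<150: continue
        v,u=np.nonzero(L==i); P=ray(c,np.c_[u,v],z)[:,:2]*1000
        (q,sz,a)=cv2.minAreaRect(P.astype(np.float32)); print(name,len(P),np.round(q,1),np.round(sz,1),round(a,1),'px',ce[i].round(),'z',np.percentile(X[L==i][:,2],[5,50,95]).round(3))
z=X[...,2]
E
cat > w1.py <<'E'
exec(open('w.py').read())
near=(abs(X[...,0]-.48)<.1)&(abs(X[...,1]-.352)<.08)
fit('htop',((H<8)|(H>172))&(s>120)&(z>.082),.089)
fit('foot',near&(s<60)&(z>.026)&(z<.036),.032)
fit('holder',near&(z>.011)&(z<.09),.018)
E
python3 w1.py w1.png
```

```text
grasp_force: 0.0
grasp_force: 0.0
grasp_force: 0.0
grasp_force: 0.0
grasp_force: 0.0
time_s: 3.1
eef_pos: [0.4842, 0.3428, 0.242]
orientation: [3.135, -0.172, -0.001]
contact_force: [-0.5, -1.0, -0.5]
width: 0.0869
grasp_force: 0.0
cam [[-0.11, -0.946, -0.305, 0.569], [-0.994, 0.106, 0.032, 0.333], [0.002, 0.307, -0.952, 0.405]]
htop 957 [482.9 347.5] [20.4 38.8] 83.6 px [324. 224.] z [0.087 0.089 0.091]
foot 542 [513.7 344.6] [21. 26.] 83.6 px [324. 181.] z [0.031 0.032 0.034]
holder 461 [488.9 369.9] [ 23.6 105.4] 75.1 px [301. 194.] z [0.014 0.018 0.02 ]
holder 605 [474.3 335.9] [ 31.1 120.6] 79.6 px [344. 215.] z [0.013 0.018 0.02 ]
holder 915 [500.5 346.9] [25.5 51.6] 83.6 px [324. 188.] z [0.031 0.033 0.089]
holder 160 [440.  353.9] [24.  14.4] 83.6 px [323. 246.] z [0.032 0.033 0.09 ]
```

View pics/w1.png

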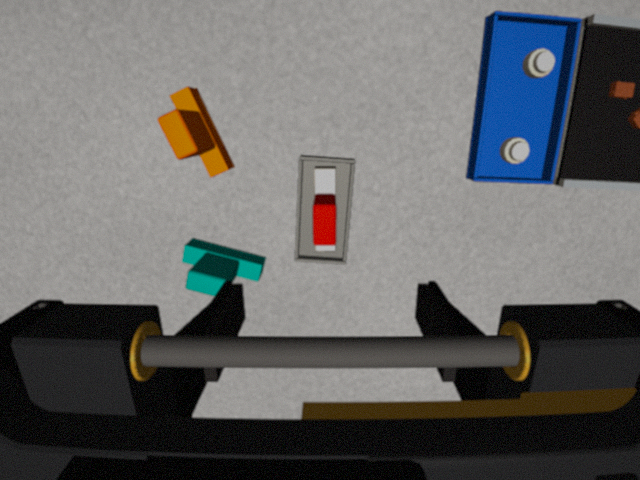

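The wrist view shows the red handle at (324,224), standing in the grey holder centred near (325,208), and both fingers are clear. Descending to grasp.

```bash
cat > w2.py <<'E'
exec(open('w.py').read())
m=(abs(X[...,0]-.48)<.1)&(abs(X[...,1]-.352)<.08)&(z>.013)&(z<.022)
v,u=np.nonzero(cv2.morphologyEx(m.astype(np.uint8),cv2.MORPH_OPEN,np.ones((2,2)))); P=ray(c,np.c_[u,v],.018)[:,:2]*1000
print('holder',cv2.minAreaRect(P.astype(np.float32)))
b=(H>105)&(H<130)&(s>120)&(X[...,1]<.25); v,u=np.nonzero(b&(z>.018)); P=ray(c,np.c_[u,v],.024)[:,:2]*1000
print('blue',cv2.minAreaRect(P.astype(np.float32)))
r=(H<14)&(s>80)&(X[...,1]<.2)&(z>.037); fit('chip',r,.042)
E
python3 w2.py w2.png
python3 -m pendant '[[0,0,0,-0.01,0.05,-0.5,87],[0,0,0,-0.01,0.05,-1,87],[0,0,0,-0.01,0.05,-1,87],[0,0,0,-0.01,0.05,-1,87]]'
python3 -m pendant '[[0,0,0,0,0,-0.3,87],[0,0,0,0,0,-0.6,87],[0,0,0,0,0,-0.8,87],[0,0,0,0,0,-0.96,87],[0,0,0,0,0,-0.96,87],[0,0,0,0,0,-0.96,87]]'
```

```text
cam [[-0.111, -0.946, -0.305, 0.569], [-0.994, 0.106, 0.032, 0.333], [0.002, 0.307, -0.952, 0.405]]
holder ((476.74481201171875, 370.0435791015625), (101.51808166503906, 125.74183654785156), 79.70069122314453)
blue ((564.4508666992188, 82.18254089355469), (192.4847869873047, 164.59999084472656), 82.20648193359375)
chip 306 [575.1  39.5] [23.2 14.8] 80.8 px [623.  89.] z [0.039 0.042 0.044]
time_s: 3.6
eef_pos: [0.4825, 0.3489, 0.1425]
orientation: [3.136, -0.173, -0.003]
contact_force: [0.3, 0.1, 0.4]
width: 0.0872
grasp_force: 0.0
time_s: 4.2
eef_pos: [0.4847, 0.3508, 0.0493]
orientation: [-3.135, 0.172, -0.007]
contact_force: [-0.5, -0.3, 0.2]
width: 0.0872
grasp_force: 0.0
```

```bash
python3 -m pendant '[[0,0,0,0,0,0,60],[0,0,0,0,0,0,40],[0,0,0,0,0,0,30],[0,0,0,0,0,0,22],[0,0,0,0,0,0,10],[0,0,0,0,0,0,10],[0,0,0,0,0,0,10],[0,0,0,0,0,0,10]]' 30
python3 -m pendant '[[0,0,0,0,0,0,10],[0,0,0,0,0,0,10],[0,0,0,0,0,0,10]]'
python3 -c "
from cell import env
o=env.observe();print(o['eef_pos'],o['orientation'],o['joint_pos'])"
```

```text
time_s: 5.0
eef_pos: [0.4825, 0.3501, 0.0464]
orientation: [3.137, -0.171, -0.0]
contact_force: [-0.2, -0.7, -0.1]
width: 0.0309
grasp_force: 0.0
time_s: 5.3
eef_pos: [0.4825, 0.35, 0.0464]
orientation: [3.137, -0.171, -0.0]
contact_force: [0.4, -0.7, -0.8]
width: 0.0222
grasp_force: 30.0
[0.48249552 0.35000274 0.04643663] [ 3.13670478e+00 -1.71302458e-01 -3.67282007e-04] [ 4.40299181e-01  7.32164047e-01  1.63410684e+00 -1.10031775e-04
  7.75629057e-01  2.12029016e+00]
```

```bash
python3 -m pendant '[[0,0,0,0,0,0.15,10],[0,0,0,0,0,0.35,10],[0,0,0,0,0,0.6,10],[0,0,0,0,0,0.85,10],[0,0,0,0,0,1,10],[0,0,0,0,0,1,10]]'
python3 -m pendant '[[0,0,0,0.1,-0.3,0,10],[0,0,0,0.18,-0.65,0,10],[0,0,0,0.24,-0.95,0,10]]' |head -2
python3 -m pendant '[[0,0,-0.0086,0.1,-0.3,0,10],[0,0,-0.0086,0.18,-0.65,0,10],[0,0,-0.0086,0.24,-0.95,0,10]]' |head -2
python3 -m pendant '[[0,0,0,0.1,-0.3,0,10],[0,0,0,0.18,-0.6,0,10],[0,0,0,0.24,-0.86,0,10],[0,0,0,0.24,-0.86,0,10],[0,0,0,0.24,-0.86,0,10]]'
python3 - <<'E'
from h import *
c=cam('side'); save('s1.png',cv2.resize(c['img'][180:340,250:460],(788,600),interpolation=cv2.INTER_CUBIC))
c=cam('wrist'); save('w3.png',c['img'])
print(env.observe()['eef_pos'])
E
```

```text
time_s: 5.9
eef_pos: [0.4843, 0.3511, 0.15]
orientation: [-3.134, 0.171, -0.009]
contact_force: [0.8, 0.2, -1.0]
width: 0.0219
grasp_force: 30.0
time_s: 6.2
eef_pos: [0.5062, 0.2538, 0.146]
time_s: 6.5
eef_pos: [0.5304, 0.1585, 0.146]
time_s: 7.0
eef_pos: [0.554, 0.0737, 0.146]
orientation: [-3.134, 0.216, 0.003]
contact_force: [0.2, -0.2, -1.0]
width: 0.0222
grasp_force: 30.0
[0.55372887 0.07488706 0.14613645]
```

View pics/w3.png

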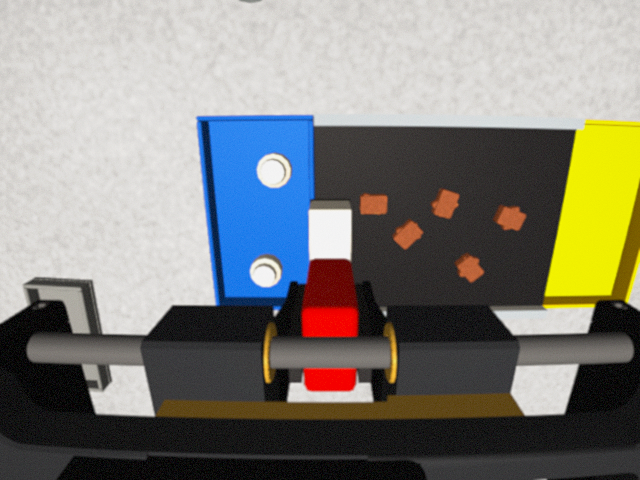

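The scraper is held over the near-blue end. The chips are at (373,204), (407,235), (446,204), (510,217) and (469,268), and the yellow tray is on the right. I'll measure the chips relative to the tool.

```bash
cat > w4.py <<'E'
exec(open('w.py').read())
r=((H<14)&(s>80)&(z>.034)&(z<.06)); a=np.deg2rad(-7.8); ex=np.array([np.cos(a),np.sin(a)]); ey=np.array([-np.sin(a),np.cos(a)])
k,L,st,ce=cv2.connectedComponentsWithStats(r.astype(np.uint8))
t=env.observe()['eef_pos'][:2]*1000; print('tcp',t, 'plate frame',(t-[553,-11])@ex,(t-[553,-11])@ey)
for i in range(1,k):
    if st[i,4]<100: continue
    v,u=np.nonzero(L==i); P=ray(c,np.c_[u,v],.040)[:,:2]*1000-[553,-11]
    print(ce[i].round(),'x',np.percentile(P@ex,[1,50,99]).round(1),'y',np.percentile(P@ey,[1,50,99]).round(1))
b=(s<90)&(abs(z-.032)<.003)&(V<70)&(abs(X[...,1]+.01)<.13)&(abs(X[...,0]-.55)<.1); v,u=np.nonzero(b)
P=ray(c,np.c_[u,v],.032)[:,:2]*1000-[553,-11]; print('plate',np.percentile(P@ex,[1,99]),np.percentile(P@ey,[1,99]))
E
python3 w4.py w5.png
```

```text
cam [[-0.136, -0.943, -0.305, 0.638], [-0.991, 0.129, 0.042, 0.063], [-0.0, 0.308, -0.951, 0.309]]
tcp [553.76702059  75.12130393] plate frame -10.92807806894755 85.42859252479417
[445. 203.] x [ 5.7 16.8 27.6] y [-13.4  -3.9   5.8]
[373. 204.] x [ 8.8 16.2 23.6] y [41.5 51.5 61.7]
[510. 217.] x [-3.9  5.9 14.7] y [-68.2 -56.5 -44.8]
[407. 234.] x [-19.   -8.2   3. ] y [12.9 23.6 34.2]
[469. 267.] x [-47.9 -36.3 -25.8] y [-40.2 -29.1 -18.5]
plate [-73.22519395  71.48759372] [-101.01766174   91.58163561]
```

```bash
python3 -m pendant '[[0,0,0,0,0,-0.25,10],[0,0,0,0,0,-0.45,10],[0,0,0,0,0,-0.58,10],[0,0,0,0,0,-0.66,10],[0,0,0,0,0,-0.7,10],[0,0,0,0,0,-0.71,10],[0,0,0,0,0,-0.71,10],[0,0,0,0,0,-0.71,10]]'
```

```text
time_s: 7.95
eef_pos: [0.5551, 0.0741, 0.0762]
orientation: [-3.134, 0.214, -0.002]
contact_force: [0.6, 0.3, -0.6]
width: 0.0217
grasp_force: 30.0
```

```bash
python3 -m pendant '[[0,0,0,-0.013,-0.095,0,10],[0,0,0,-0.026,-0.19,0,10],[0,0,0,-0.039,-0.285,0,10],[0,0,0,-0.052,-0.38,0,10],[0,0,0,-0.065,-0.475,0,10],[0,0,0,-0.078,-0.57,0,10],[0,0,0,-0.091,-0.665,0,10],[0,0,0,-0.104,-0.76,0,10],[0,0,0,-0.117,-0.855,0,10],[0,0,0,-0.13,-0.95,0,10]]'
python3 - <<'E'
from h import *
c=cam('wrist'); save('w6.png',c['img'])
E
```

```text
time_s: 8.95
eef_pos: [0.5415, -0.0217, 0.0756]
orientation: [-3.134, 0.214, -0.0]
contact_force: [0.1, 0.2, -1.8]
width: 0.0215
grasp_force: 30.0
```

View pics/w6.png

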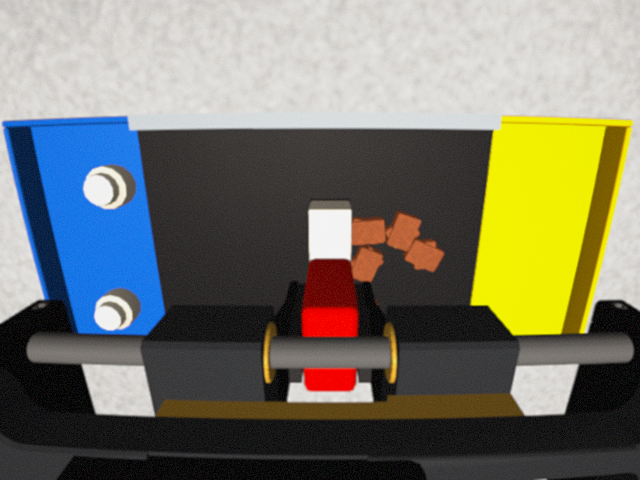

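Four chips are collected ahead of the foot around (365–425, 215–265), and the fifth is hidden beneath the gripper. Continuing the sweep.

```bash
python3 -m pendant '[[0,0,0,-0.013,-0.095,0,10],[0,0,0,-0.026,-0.19,0,10],[0,0,0,-0.039,-0.285,0,10],[0,0,0,-0.052,-0.38,0,10],[0,0,0,-0.065,-0.475,0,10],[0,0,0,-0.078,-0.57,0,10],[0,0,0,-0.091,-0.665,0,10],[0,0,0,-0.104,-0.76,0,10],[0,0,0,-0.117,-0.855,0,10],[0,0,0,-0.13,-0.95,0,10]]'
python3 -m pendant '[[0,0,0,-0.01,-0.05,0,10],[0,0,0,-0.01,-0.08,0,10],[0,0,0,-0.01,-0.08,0,10]]'
python3 -m pendant '[[0,0,0,0,0,0.4,10],[0,0,0,0.05,0.4,0.8,10],[0,0,0,0.1,0.8,0.8,10],[0,0,0,0.13,1,0.8,10],[0,0,0,0.13,1,0.8,10]]'
python3 - <<'E'
from h import *
c=cam('wrist'); a=c['img']; c=cam('side'); b=cv2.resize(c['img'][170:320,280:440],(512,480)); save('w7.png',cv2.resize(np.hstack([a,b]),(800,333)))
E
```

```text
time_s: 10.0
eef_pos: [0.5285, -0.1168, 0.0755]
orientation: [3.134, -0.214, 0.0]
contact_force: [-0.7, -0.6, -1.2]
width: 0.0219
grasp_force: 30.0
time_s: 10.3
eef_pos: [0.5276, -0.1243, 0.0756]
orientation: [3.134, -0.215, 0.0]
contact_force: [0.1, -0.5, -1.1]
width: 0.0219
grasp_force: 30.0
time_s: 10.8
eef_pos: [0.5403, -0.0207, 0.1561]
orientation: [-3.134, 0.207, -0.0]
contact_force: [-0.9, -0.9, -1.3]
width: 0.0218
grasp_force: 30.0
```

View pics/w7.png

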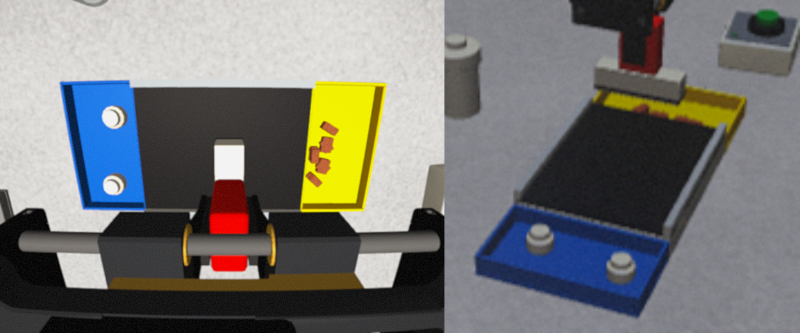

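All five chips are in the yellow tray, near (329,128), (326,143), (314,154), (322,166) and (314,179). The plate is clear. A numeric check, then back to the holder.

```bash
cat > w8.py <<'E'
exec(open('w.py').read())
a=np.deg2rad(-7.8); ex=np.array([np.cos(a),np.sin(a)]); ey=np.array([-np.sin(a),np.cos(a)])
r=((H<14)|(H>172))&(s>80)&(V>50)&(z<.06)&(X[...,1]<-.05)
k,L,st,ce=cv2.connectedComponentsWithStats(r.astype(np.uint8))
for i in range(1,k):
    if st[i,4]<40: continue
    P=X[L==i]; Q=P[:,:2]*1000-[553,-11]
    print(ce[i].round(),st[i,4],'x',np.percentile(Q@ex,[1,50,99]).round(1),'ytray',(np.percentile(Q@ey,[1,50,99])+146).round(1),'z',np.percentile(P[:,2],[1,50,99]).round(3))
E
python3 w8.py w8.png
python3 -m pendant '[[0,0,0,0,0.3,0,10],[0,0,0,0,0.65,0,10],[0,0,0,0,0.95,0,10],[0,0,0,0,0.95,0,10]]' |head -2
python3 -m pendant '[[0,0,0,-0.1,0.3,0,10],[0,0,0,-0.18,0.65,0,10],[0,0,0,-0.24,0.95,0,10]]' |head -2
python3 -m pendant '[[0,0,0,-0.1,0.3,0,10],[0,0,0,-0.18,0.65,0,10],[0,0,0,-0.24,0.95,0,10]]' |head -2
python3 -m pendant '[[0,0,-0.006,-0.08,0.3,0,10],[0,0,-0.006,-0.13,0.65,0,10],[0,0,-0.006,-0.13,0.85,0,10],[0,0,-0.006,-0.13,0.85,0,10],[0,0,-0.006,-0.13,0.85,0,10]]'
cat > w9.py <<'E'
exec(open('w.py').read())
m=(abs(X[...,0]-.48)<.1)&(abs(X[...,1]-.352)<.07)&(z>.013)&(z<.022)
v,u=np.nonzero(m); P=ray(c,np.c_[u,v],.018)[:,:2]*1000
print('holder',len(P),cv2.minAreaRect(P.astype(np.float32)),env.observe()['eef_pos'],env.observe()['orientation'])
E
python3 w9.py w9.png
```

```text
cam [[-0.134, -0.943, -0.304, 0.625], [-0.991, 0.128, 0.04, -0.035], [0.001, 0.306, -0.952, 0.318]]
[471. 185.] 229 x [19.5 26.4 32.9] ytray [ 2.5 12.3 20.4] z [0.013 0.019 0.021]
[460. 223.] 949 x [-31.7  -6.6  13.3] ytray [ 4.7 15.4 31.5] z [0.01  0.015 0.022]
[449. 259.] 197 x [-48.9 -38.9 -32.9] ytray [15.5 25.8 32.1] z [0.014 0.022 0.025]
time_s: 11.35
eef_pos: [0.54, 0.0729, 0.1551]
time_s: 11.65
eef_pos: [0.5164, 0.1654, 0.1551]
time_s: 11.95
eef_pos: [0.4927, 0.2607, 0.1552]
time_s: 12.45
eef_pos: [0.48, 0.3448, 0.155]
orientation: [3.131, -0.244, -0.001]
contact_force: [-0.1, -0.8, -1.8]
width: 0.0215
grasp_force: 30.0
cam [[-0.155, -0.94, -0.303, 0.564], [-0.988, 0.148, 0.046, 0.331], [0.002, 0.307, -0.952, 0.318]]
holder 1528 ((482.5117492675781, 349.0547790527344), (59.92379379272461, 109.097412109375), 79.6340103149414) [0.47993991 0.34435997 0.15506356] [ 3.13062147e+00 -2.45297714e-01 -1.39317198e-03]
```

View pics/w9.png

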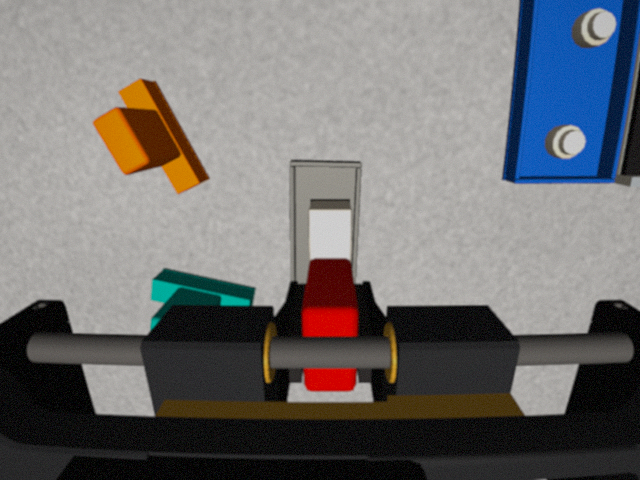

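The scraper is at (330,300), over the holder at (325,220), with the holder centre ≈ (477,350). Shift and lower.

```bash
python3 -m pendant '[[0,0,-0.007,-0.025,0.055,0,10],[0,0,-0.007,-0.025,0.055,-0.2,10],[0,0,-0.007,-0.025,0.055,-0.4,10],[0,0,-0.007,-0.025,0.055,-0.6,10],[0,0,-0.007,-0.025,0.055,-0.6,10],[0,0,-0.007,-0.025,0.055,-0.6,10]]'
python3 -m pendant '[[0,0,0,0,0,-0.15,10],[0,0,0,0,0,-0.28,10],[0,0,0,0,0,-0.38,10],[0,0,0,0,0,-0.44,10],[0,0,0,0,0,-0.47,10],[0,0,0,0,0,-0.48,10],[0,0,0,0,0,-0.48,10],[0,0,0,0,0,-0.48,10]]'
```

```text
time_s: 13.1
eef_pos: [0.4775, 0.3503, 0.0955]
orientation: [3.128, -0.28, -0.001]
contact_force: [-0.6, 0.6, -1.2]
width: 0.022
grasp_force: 30.0
time_s: 13.9
eef_pos: [0.4773, 0.3518, 0.0479]
orientation: [-3.129, 0.277, -0.001]
contact_force: [-0.4, -0.9, -1.0]
width: 0.0215
grasp_force: 30.0
```

```bash
python3 -m pendant '[[0,0,0,0,0,-0.01,10],[0,0,0,0,0,-0.013,10],[0,0,0,0,0,-0.013,10],[0,0,0,0,0,-0.013,26],[0,0,0,0,0,-0.013,35],[0,0,0,0,0,-0.013,50],[0,0,0,0,0,-0.013,60],[0,0,0,0,0,-0.013,60],[0,0,0,0,0,-0.013,60]]'
python3 -m pendant '[[0,0,0,0,0,0.2,60],[0,0,0,0,0,0.6,60],[0,0,0,0,0,1,60],[0,0,0,0,0,1,60]]' |tail -3
python3 -m pendant '[[0,0,0,0,0,0.5,60],[0,0,0,0,0,1,60],[0,0,0,0,0,1,60],[0,0,0,0,0,1,60]]'
python3 w1.py w10.png; python3 w2.py w11.png
python3 - <<'E'
from h import *
c=cam('side'); save('s2.png',cv2.resize(c['img'][280:440,260:440],(675,600)))
E
```

```text
time_s: 14.8
eef_pos: [0.4771, 0.3516, 0.0463]
orientation: [-3.129, 0.278, -0.0]
contact_force: [0.1, -0.1, -1.3]
width: 0.0562
grasp_force: 0.0
contact_force: [0.2, 0.6, 0.1]
width: 0.0602
grasp_force: 0.0
time_s: 15.6
eef_pos: [0.4775, 0.3518, 0.2473]
orientation: [-3.128, 0.278, -0.004]
contact_force: [-1.1, 0.8, -0.4]
width: 0.0598
grasp_force: 0.0
cam [[-0.177, -0.938, -0.299, 0.561], [-0.984, 0.168, 0.055, 0.336], [-0.001, 0.304, -0.953, 0.41]]
htop 951 [477.5 351.4] [20.7 39.2] 79.9 px [330. 220.] z [0.088 0.089 0.091]
foot 522 [508. 346.] [21.3 26.3] 80.3 px [330. 178.] z [0.031 0.032 0.034]
holder 397 [517.9 342.5] [59.6 36.5] 79.8 px [336. 158.] z [0.016 0.018 0.02 ]
holder 860 [497.1 347.9] [24.6 47.5] 79.8 px [330. 185.] z [0.031 0.033 0.089]
holder 816 [467.7 351.8] [ 59.9 100.3] 79.7 px [329. 225.] z [0.013 0.018 0.02 ]
holder 188 [435.6 360. ] [23.1 14.5] 79.9 px [329. 242.] z [0.032 0.033 0.09 ]
cam [[-0.177, -0.937, -0.303, 0.56], [-0.984, 0.168, 0.053, 0.336], [0.001, 0.307, -0.952, 0.408]]
holder ((477.37860107421875, 369.74652099609375), (101.08909606933594, 122.98384094238281), 79.68035125732422)
blue ((562.2125244140625, 96.79006958007812), (164.04684448242188, 156.31373596191406), 82.24089050292969)
```

View pics/w10.png

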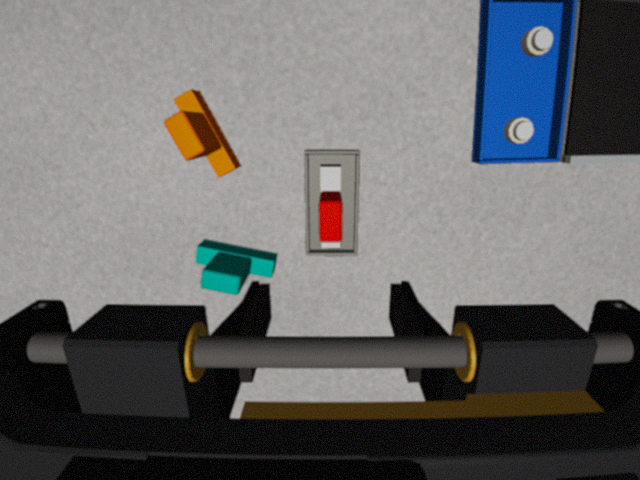

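The scraper stands centred in the holder at (330,215), upright, with its top at 89 mm as expected. Now to the button.

```bash
python3 -m pendant '[[0,0,0,-0.05,-0.5,0,0],[0,0,0,-0.05,-0.98,0,0],[0,0,0,-0.05,-0.98,0,0]]' 20|head -1
python3 -m pendant '[[0,0,0,-0.05,-0.5,0,0],[0,0,0,-0.05,-0.98,0,0],[0,0,0,-0.05,-0.98,0,0]]' |head -1
python3 -m pendant '[[0,0,0,-0.05,-0.5,0,0],[0,0,0,-0.05,-0.98,0,0],[0,0,0,-0.05,-0.98,0,0]]' |head -1
python3 -m pendant '[[0,0,0,-0.05,-0.5,0,0],[0,0,0,-0.05,-0.98,0,0],[0,0,0,-0.05,-0.98,0,0]]' |head -1
python3 -m pendant '[[0,0,0,-0.05,-0.5,0,0],[0,0,0,-0.05,-0.98,0,0],[0,0,0,-0.05,-0.98,0,0]]' |head -1
python3 -m pendant '[[0,0,0,-0.05,-0.5,0,0],[0,0,0,-0.05,-0.98,0,0],[0,0,0,-0.05,-0.98,0,0]]' |head -1
python3 -m pendant '[[0,0,0,-0.05,-0.5,0,0],[0,0,0,-0.05,-0.98,0,0],[0,0,0,-0.05,-0.98,0,0],[0,0,0,-0.05,-0.98,0,0],[0,0,0,-0.05,-0.98,0,0]]'
cat > w12.py <<'E'
exec(open('w.py').read())
g=(H>45)&(H<80)&(s>100); print(np.percentile(z[g],[10,50,90])); zt=np.percentile(z[g],70); fit('green',g,zt); fit('greentop',g&(z>zt-.004),zt)
E
python3 w12.py w12.png
```

```text
time_s: 16.05
time_s: 16.35
time_s: 16.65
time_s: 16.95
time_s: 17.25
time_s: 17.55
time_s: 18.05
eef_pos: [0.4424, -0.3315, 0.2454]
orientation: [-3.127, 0.275, 0.003]
contact_force: [0.1, 0.6, -0.1]
width: 0.0002
grasp_force: 0.0
cam [[-0.175, -0.937, -0.303, 0.526], [-0.985, 0.166, 0.056, -0.347], [-0.002, 0.308, -0.951, 0.408]]
[0.06289205 0.34949813 0.36029082]
green 753 [ 512.8 -345.7] [4.5 4.8] 80.0 px [336. 216.] z [0.053 0.062 0.064]
```

View pics/w12.png

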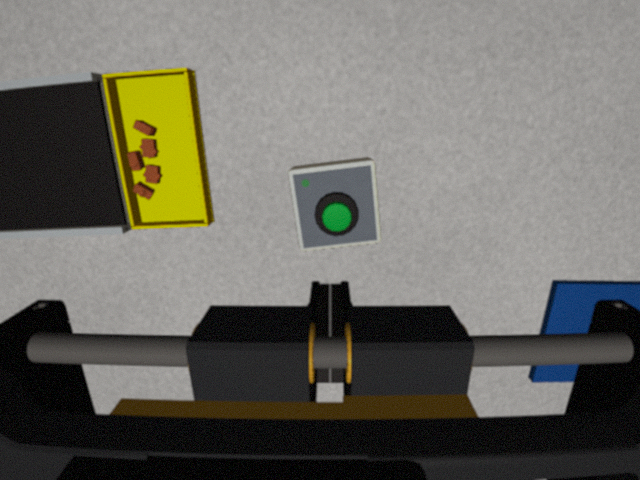

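The view shows the button at (336,216) on the white box, and all five chips lying in the yellow tray (130–155, 125–190).

```bash
cat > w13.py <<'E'
exec(open('w.py').read())
g=(H>45)&(H<80)&(s>100)&(z>.06)&(z<.07); print('ztop',np.median(z[g])); fit('top',g,np.median(z[g])); print(env.observe()['eef_pos'])
E
python3 w13.py w13.png
```

```text
cam [[-0.175, -0.937, -0.303, 0.526], [-0.985, 0.166, 0.055, -0.347], [-0.002, 0.308, -0.951, 0.408]]
ztop 0.06236989651195418
top 631 [ 438.5 -337.3] [27.9 27.7] 80.0 px [336. 217.] z [0.061 0.062 0.064]
[ 0.44238584 -0.33193607  0.2459399 ]
```

```bash
python3 -m pendant '[[0,0,0,-0.04,-0.05,-0.4,0],[0,0,0,-0.04,-0.05,-0.8,0],[0,0,0,-0.04,-0.05,-1,0],[0,0,0,-0.04,-0.05,-1,0]]' |head -2
python3 -m pendant '[[0,0,0,0,0,-0.3,0],[0,0,0,0,0,-0.55,0],[0,0,0,0,0,-0.7,0],[0,0,0,0,0,-0.78,0],[0,0,0,0,0,-0.78,0],[0,0,0,0,0,-0.78,0]]'
python3 -m pendant '[[0,0,0,0,0,-0.03,0],[0,0,0,0,0,-0.06,0],[0,0,0,0,0,-0.08,0],[0,0,0,0,0,-0.09,0],[0,0,0,0,0,-0.09,0],[0,0,0,0,0,-0.09,0]]'
```

```text
time_s: 18.55
eef_pos: [0.4366, -0.3361, 0.1435]
time_s: 19.15
eef_pos: [0.4389, -0.3398, 0.0694]
orientation: [3.128, -0.277, 0.002]
contact_force: [0.3, -0.2, 0.7]
width: 0.0004
grasp_force: 0.0
time_s: 19.75
eef_pos: [0.4385, -0.3398, 0.0596]
orientation: [3.128, -0.278, 0.002]
contact_force: [0.9, 0.1, 2.3]
width: 0.0003
grasp_force: 1.5
```

```bash
python3 -m pendant '[[0,0,0,0,0,-0.02,0],[0,0,0,0,0,-0.03,0],[0,0,0,0,0,-0.03,0],[0,0,0,0,0,-0.03,0]]' | sed -n '2p;4p'
python3 -m pendant '[[0,0,0,0,0,-0.01,0],[0,0,0,0,0,-0.01,0],[0,0,0,0,0,-0.01,0]]' | sed -n '2p;4p'
```

```text
eef_pos: [0.4385, -0.3398, 0.0565]
contact_force: [1.3, -0.6, 4.5]
eef_pos: [0.4385, -0.3398, 0.0563]
contact_force: [-0.5, 0.2, 10.6]
```

Bottomed out at 10.6 N with no further travel. Releasing, retreating, and checking.

```bash
python3 -m pendant '[[0,0,0,0,0,0.1,0],[0,0,0,0,0,0.4,0],[0,0,0,0,0,0.9,0],[0,0,0,0,0,1,0]]' |head -2
python3 -m pendant '[[0,0,0,0,0,0.5,0],[0,0,0,0,0,0.9,0],[0,0,0,0,0,0.9,0],[0,0,0,0,0,0.9,0],[0,0,0,0,0,0.9,0]]'
python3 w13.py w14.png
python3 - <<'E'
from h import *
c=cam('side'); save('s3.png',cv2.resize(c['img'][130:430,230:480],(500,600)))
E
```

```text
time_s: 20.85
eef_pos: [0.4394, -0.3409, 0.1593]
time_s: 21.35
eef_pos: [0.4368, -0.3381, 0.2434]
orientation: [-3.126, 0.277, 0.005]
contact_force: [0.1, 0.4, -0.0]
width: 0.0002
grasp_force: 0.0
cam [[-0.177, -0.936, -0.305, 0.521], [-0.984, 0.167, 0.057, -0.354], [-0.003, 0.31, -0.951, 0.406]]
ztop 0.062368939312506755
top 645 [ 437.8 -337.3] [27.9 27.7] 65.6 px [329. 213.] z [0.061 0.062 0.064]
[ 0.43688941 -0.33813558  0.24312255]
```

View pics/s3.png

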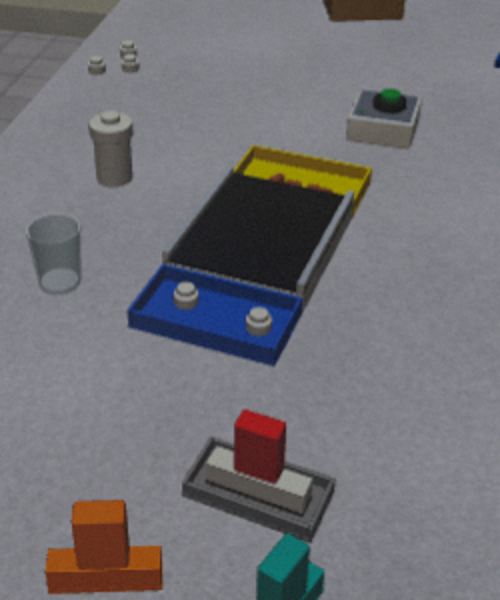

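The scraper is upright in its holder at (260,470), the button at (390,98) is back up, the chips are in the yellow tray (300,183), and the caps, beaker and vessel are undisturbed.

```bash
python3 -c "
from cell import env
print(env.hand_in())"
```

```text
the job is handed in; nothing more can be done
None
```

I handed the job in after about 21 s of robot time: all five chips are in the yellow tray, the scraper is upright in its holder and released, and the button was pressed to its stop and is back up. The hand-in returned no verdict.

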